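# Snap a work-holding peg home and pull-test it

## Task

Take the brass peg out of its wooden rest, press it into the hole of the pull tester until it snaps and its flange sits flush on the block, pressing firmly but with no more than about 25 N. Then grip the peg and tug it straight up until the dial needle stands in the green band, hold it there for a second without ever letting the needle reach the red, ease off and let go, leaving the peg fully home and the neighbouring things undisturbed.

Things in the scene. Friction and masses are not known exactly. Their poses are not given: they have to be found in the camera images.
- peg: Brass snap-in peg, 64 mm tall, about 120 g, upright in the wooden rest. Origin: centre of its foot, z up along it. Tapered foot (7 mm dia. to 16 mm at z 8), 16 mm shank with a snap groove at z 10 to 19.5, flange 28 mm dia. at z 24 to 28, then a round grip 18 mm dia. from z 28 to 64 with copper-coloured bands. Round: any yaw will do.
- peg_flange (a point): Centre of the underside of the peg's flange, its seating face, 24 mm above its foot. Snapped in, the peg has 1.5 to 6 mm of axial play, different each time, before the latches take hold, and then holds well over 20 N; not snapped in, it comes out at a few newtons.
- rest: Wooden block 60 x 60 x 32 mm, fixed to the bench, with a loose 19 mm hole in its top that holds the peg; the peg's flange lies on its top, so the grip stands 36 to 72 mm above the bench. Origin at the centre of its underside.
- tester: Blue pull tester, fixed to the bench: base plate 100 x 100 x 10 mm, on four springs an aluminium block 64 x 64 x 24 mm (top 56 mm above the bench), on its -x side a round white dial 56 mm across leaning back, its top 54 mm above the bench. The block rests on a stop and can only rise, up to 6 mm, when pulled. Origin: centre of the plate's underside, below the hole.
- socket_mouth (a point): Centre of the hole's mouth in the top of the aluminium block, z up. Hole 17.5 mm wide, 24 mm deep, right through. Two sprung latch noses in it meet the peg's foot when the flange is still 11 to 15 mm above the block; pushing past them takes about 7 to 13 N, they snap into the groove 1.4 to 5 mm before the end (not the same each time), and then the flange drops on the block.
- needle (a joint): Angle of the black dial needle in rad. 0 at rest; turns clockwise as the block is pulled up, 0.7 rad per mm of rise. The block starts to rise at about 7.5 N of pull on the peg and needs 3.5 N more for each mm. Green band 1.2 to 2.2 rad (about 14 to 19 N), red from 2.8 rad (about 22 N).
- wax_tin: Loose round white tin with a yellow lid, 64 mm across, 20 mm high, a neighbour to leave alone. Origin under its centre.
- jar_burs: Loose brown jar with a black cap, 40 mm across, 60 mm high, a neighbour to leave alone. Origin under its centre.
- screwdriver: Loose screwdriver with a yellow handle, 150 mm long, lying along its y axis, a neighbour to leave alone. Origin under its middle.
Things that resemble listed ones, but are neither listed nor needed, are in the scene too. Leave any blue or purple look-alike of the peg alone.

How it is judged:
By the outcome, as a careful person would: the job done as asked, in the order asked, and still so for the second after the job is handed in, with the robot touching nothing.
It also fails if it takes over 58 s, if anything falls off the work surface, if the arm or the gripper's body presses on something with over 40 N, if the wrist force passes 120 N, or if a joint passes its speed limit or range.

## Robot

A 7-joint arm with a two-finger parallel gripper is mounted at the origin on a cart in front of the work surface, level with it; the furniture and walls round the work are solid. World frame = base frame: x ahead of the robot, y to its left, z up, the work surface at z = 0. Lengths are in m, angles in degrees, forces in N, time in s.
With the tool pointing down it reaches from about 0.425 to 0.875 m from the base axis. Payload 4.7 kg.
Tool frame: the origin (TCP) lies between the finger pads; the fingertips stand 17 mm ahead of it and the grasp point (between the pads) lies 2 mm behind it; z points along the fingers, y is the line along which they close (so a half turn about z gives the same grasp; the last joint's range is limited). The gripper opens to 87 mm and grips with 3 to 60 N. Pads are 19 mm wide; open, the fingers measure 117 mm over their backs; the gripper's body (75 mm by 190 mm) begins 51 mm behind the grasp point.
Start: joints at [64.807, 18.392, -4.016, 83.108, 1.295, 78.541, -3.26], TCP at [0.285, -0.584, 0.24] pointing down, gripper open.
Joint ranges: [-163.93, 163.93], [-17.29, 119.83], [-79.2, 71.16], [3.27, 140.29], [-89.18, 269.18], [5.43, 117.66], [-154.24, 154.24]. Speed limits (degrees/s): [147.25, 147.25, 180, 180, 180, 180, 180].

## Interface

Orientations are given as [roll, pitch, yaw] about the fixed x, y, z axes, in that order (R = Rz(yaw) Ry(pitch) Rx(roll)).
In Python, from cell import env, cams gives the robot as it stands.
- The arm moves only by the shell command python3 -m pendant 'ROWS' [FORCE]. ROWS is JSON, a list of rows, each an object of numbers: "tx", "ty", "tz": the shift along the tool's x, y, z each as a share of 0.05 m, from -1 to 1; "spin": the turn about the tool's z as a share of 4 degrees, from -1 to 1; "claw": the closure, from 0 (fully open) to 1 (shut). A call has 1 to 10 rows; each row shifts and turns the commanded pose from where the row before left it, along the tool's axes as they then stand; what a row does not reach is not made up. A row lasts 1/8 s, in which the tool goes at most 62.5 mm and 10.7 degrees, less where a joint would pass 70% of its speed; a pose out of reach is approached as far as the arm can. A call with a number of a shift or a turn outside -1 to 1 is refused whole. A call with a gripper value outside its range is refused whole. The fingers move at their own pace and stop on an object; FORCE is the grip in N (left out, the last holds). Time passes only in rows, so rows that do not move let the fingers close. It gives the time, the measured TCP pose, the force, the opening and the grip force at its end, in the units of the state.
- env.get_obs(): the state, without advancing time (a new reading comes with each control period).
- cams.read_camera(name): name is "side" or "top" or "wrist"; returns the picture (384x512x3 uint8, red, green, blue); there is no depth.
- cams.camera_info(name): a dict with "fx", "fy", "cx", "cy" (pixels), "rvec" (rotation vector, rad) and "tvec" (3), from world to camera coordinates, as OpenCV has them. Camera axes: x right, y down, z forward; pixel columns grow to the right and rows downward; lengths in m; the calibration is good to about 2 mm. The wrist camera is an equidistant fisheye: a pixel r from the principal point sees the ray r / f radians off the axis. A picture is of the moment at which its call begins: read the wrist's pose just before it. camera_info takes no time and is no camera call; for the wrist camera it gives the pose at the moment of the call.
- env.sign_off(): hands the job in; it is judged then, once.
The state is a dict: "time_s": time; "qpos": joint angles; "joint_velocities": joint speeds; "effort": joint torques, N m; "tool_pos": TCP position; "tool_rot": TCP orientation; "force": force on the tool from outside, world axes, zero at the start; "wrist_torque": the same for the moment, N m; "grip_width": finger opening in m; "grasp_force": force on a finger pad.
Only numpy, scipy, OpenCV 4.12 (cv2) and the standard library are available. Lean on these libraries where they do the work, as an engineer would, in place of code of your own. Each camera call takes 0.05 s, during which the arm holds its last target. There are 200 camera calls.

## Working session

There is one attempt and no reset: what is moved stays moved. The work goes in short steps, Python scripts to look and compute and a shell command to move; the robot and the scene stay as the last step left them, time stands still between calls to the robot, and variables do not carry over. Pictures are saved under pics/ and viewed, at most 10 in all, crops included, and the job is handed in when it is done.

```bash
ls; mkdir -p pics
cat > h.py <<'E'
import numpy as np, cv2
from cell import env, cams
def snap(n,f):
    im=cams.read_camera(n); cv2.imwrite('pics/'+f,im[:,:,::-1]); return im
def ray(n,u,v,ci=None):
    c=ci or cams.camera_info(n); R=cv2.Rodrigues(np.array(c['rvec'],float))[0]; t=np.array(c['tvec'],float).ravel()
    x=(u-c['cx'])/c['fx']; y=(v-c['cy'])/c['fy']
    if n=='wrist':
        r=np.hypot(x,y); d=np.array([0,0,1.]) if r<1e-9 else np.array([x/r*np.sin(r),y/r*np.sin(r),np.cos(r)])
    else: d=np.array([x,y,1.])
    return -R.T@t, R.T@(d/np.linalg.norm(d))
def onz(n,u,v,z,ci=None):
    o,d=ray(n,u,v,ci); return o+d*(z-o[2])/d[2]
def tri(a,b):
    (o,d),(p,e)=a,b
    A=np.stack([d,-e],1); s=np.linalg.lstsq(A,p-o,rcond=None)[0]
    q,r=o+d*s[0],p+e*s[1]; return (q+r)/2,np.linalg.norm(q-r)
E
python3 - <<'E'
from h import *
a=snap('top','top0.png');b=snap('side','side0.png')
cv2.imwrite('pics/both0.png',cv2.resize(np.hstack([a,b])[:,:,::-1],(800,300)))
o=env.get_obs();print(o['tool_pos'],o['tool_rot'],o['force'],o['time_s'])
for n in('top','side'):print(n,ray(n,256,192))
E
```

```text
pics
[ 0.28471466 -0.58378955  0.23857571] [-1.79898929e+02  6.23421654e-03  2.60037264e+01] [-0.33689048 -0.11924862 -0.51295309] 0.1
top (array([ 0.43367142, -0.2872125 ,  0.98112689]), array([ 0.10606151, -0.01556918, -0.99423768]))
side (array([0.18835655, 0.38092711, 0.39127757]), array([ 0.4040251 , -0.83794323, -0.36689899]))
```

View pics/top0.png

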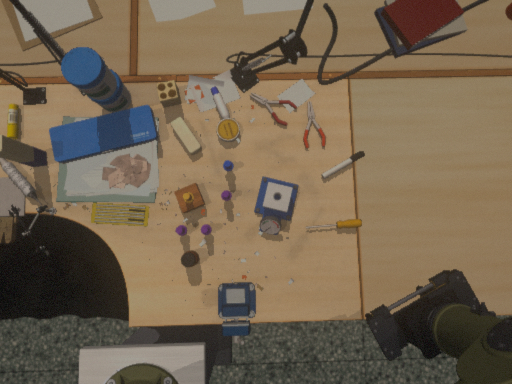

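View pics/side0.png

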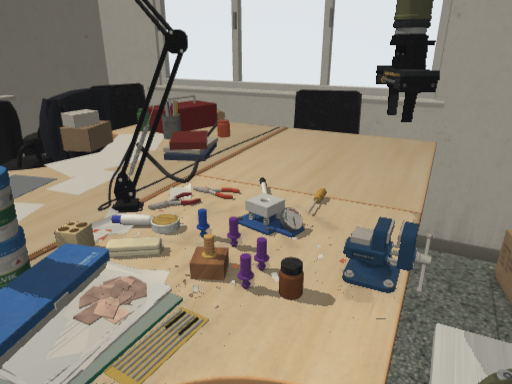

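The top view shows the peg in its rest near (189,198), the tester hole near (278,196) with the dial at (270,227), purple pegs at (227,196), (206,230) and (182,230), a blue one at (228,166) and the jar at (190,259). In the side view the peg is at (209,245), the tester at (266,208).

Run:
```python
from h import *
for nm,(u,v),z in [('peg',(189,197),.072),('hole',(278,196),.056),('dial',(270,227),.04),('pur1',(227,196),.064),('pur2',(206,230),.064),('pur3',(182,230),.064),('blue',(228,166),.064),('jar',(190,259),.06),('tin',(228,130),.02),('sd',(340,225),.02)]:
    print(nm,onz('top',u,v,z).round(3))
a=cv2.imread('pics/top0.png');b=cv2.imread('pics/side0.png')
c=cv2.resize(a[150:250,165:310],None,fx=4,fy=4,interpolation=cv2.INTER_CUBIC)
d=cv2.resize(b[180:290,180:310],None,fx=4,fy=4,interpolation=cv2.INTER_CUBIC)[:400]
w=cv2.resize(np.hstack([c,d]),None,fx=.72,fy=.72);cv2.imwrite('pics/crop0.png',w);print(w.shape)
```

```text
peg [ 0.522 -0.134  0.072]
hole [ 0.521 -0.358  0.056]
dial [ 0.443 -0.336  0.04 ]
pur1 [ 0.523 -0.228  0.064]
pur2 [ 0.439 -0.175  0.064]
pur3 [ 0.441 -0.115  0.064]
blue [ 0.6   -0.232  0.064]
jar [ 0.369 -0.134  0.06 ]
tin [ 0.707 -0.231  0.02 ]
sd [ 0.444 -0.521  0.02 ]
(288, 792, 3)
```

View pics/crop0.png

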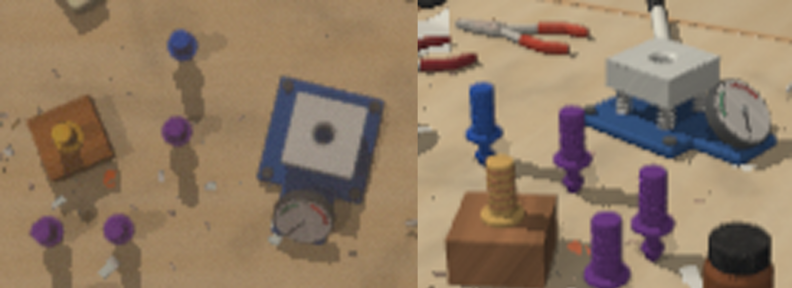

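The crop shows the brass grip's top at about top (187.9,195.5) and side (209,236.6), and the hole at top (277.2,195.8) and side (265.8,200.5). The dial needle points down-left in the top view, which is its rest position.

```bash
cat >> h.py <<'E'
from scipy.spatial.transform import Rotation as Ro
def need(p):
    o=env.get_obs();R=Ro.from_euler('xyz',o['tool_rot'],degrees=True).as_matrix()
    print('tcp',np.round(o['tool_pos'],4),np.round(o['tool_rot'],2),'tool shift mm',(R.T@(np.array(p)-o['tool_pos'])*1000).round(1),'units',(R.T@(np.array(p)-o['tool_pos'])/.05).round(2))
E
python3 - <<'E'
from h import *
p,e=tri(ray('top',187.9,195.5),ray('side',209.2,236.6));print('peg top',p,e)
q,e=tri(ray('top',277.2,195.8),ray('side',265.8,200.5));print('hole',q,e)
need([p[0]-.0,p[1],.18])
E
```

```text
peg top [ 0.52697554 -0.13008269  0.06580738] 0.0007624432860525696
hole [ 0.52045979 -0.3563111   0.05179365] 0.00268843104233062
tcp [ 0.2847 -0.5838  0.2386] [-1.799e+02  1.000e-02  2.600e+01] tool shift mm [ 416.7 -301.5   59.1] units [ 8.33 -6.03  1.18]
```

```bash
python3 -m pendant '[{"tx":0.8,"ty":-0.6,"claw":0.4},{"tx":0.8,"ty":-0.6,"claw":0.4},{"tx":0.8,"ty":-0.6,"claw":0.4},{"tx":0.8,"ty":-0.6,"claw":0.4},{"tx":0.8,"ty":-0.6,"claw":0.4},{"tx":0.8,"ty":-0.6,"claw":0.4},{"tx":0.8,"ty":-0.6,"claw":0.4},{"tx":0.8,"ty":-0.6,"claw":0.4},{"tx":0.8,"ty":-0.6,"claw":0.4},{"tx":0.8,"ty":-0.6,"claw":0.4}]' 30; python3 -c "
from h import *
need([.525,-.131,.17])"
```

```text
tcp [ 0.2847 -0.5838  0.2386] [-1.799e+02  1.000e-02  2.600e+01] tool shift mm [ 414.5 -301.5   69.1] units [ 8.29 -6.03  1.38]invalid input at $[0]: expected keys tx, ty, tz, spin, claw
```

All five keys are required.

```bash
python3 -m pendant '[{"tx":0.8,"ty":-0.6,"tz":0,"spin":0,"claw":0.4},{"tx":0.8,"ty":-0.6,"tz":0,"spin":0,"claw":0.4},{"tx":0.8,"ty":-0.6,"tz":0,"spin":0,"claw":0.4},{"tx":0.8,"ty":-0.6,"tz":0,"spin":0,"claw":0.4},{"tx":0.8,"ty":-0.6,"tz":0,"spin":0,"claw":0.4},{"tx":0.8,"ty":-0.6,"tz":0,"spin":0,"claw":0.4},{"tx":0.8,"ty":-0.6,"tz":0,"spin":0,"claw":0.4},{"tx":0.8,"ty":-0.6,"tz":0,"spin":0,"claw":0.4},{"tx":0.8,"ty":-0.6,"tz":0,"spin":0,"claw":0.4},{"tx":0.8,"ty":-0.6,"tz":0,"spin":0,"claw":0.4}]' 30; python3 -c "
from h import *
need([.525,-.131,.17])"
```

```text
time_s: 1.35
tool_pos: [0.5132, -0.1378, 0.2393]
tool_rot: [180.0, 0.0, 26.0]
force: [0.8, -0.5, -0.1]
grip_width: 0.0522
grasp_force: 0.0
tcp [ 0.5132 -0.1378  0.2393] [1.800e+02 2.000e-02 2.599e+01] tool shift mm [13.6 -0.9 69.3] units [ 0.27 -0.02  1.39]
```

```bash
python3 -m pendant '[{"tx":0.27,"ty":0,"tz":0.5,"spin":0,"claw":0.4},{"tx":0,"ty":0,"tz":0.5,"spin":0,"claw":0.4},{"tx":0,"ty":0,"tz":0,"spin":0,"claw":0.4}]'
python3 - <<'E'
from h import *
import json
c=cams.camera_info('wrist');im=snap('wrist','w1.png')
json.dump({k:np.array(v).tolist() for k,v in c.items()},open('w1.json','w'));need([.525,-.131,.12])
E
```

```text
time_s: 1.72
tool_pos: [0.5234, -0.1329, 0.1873]
tool_rot: [-179.8, 0.2, 26.0]
force: [0.8, 0.5, 0.8]
grip_width: 0.0524
grasp_force: 0.0
tcp [ 0.5243 -0.1333  0.1888] [-1.7991e+02  9.0000e-02  2.6000e+01] tool shift mm [ 1.7 -1.6 68.8] units [ 0.03 -0.03  1.38]
```

View pics/w1.png

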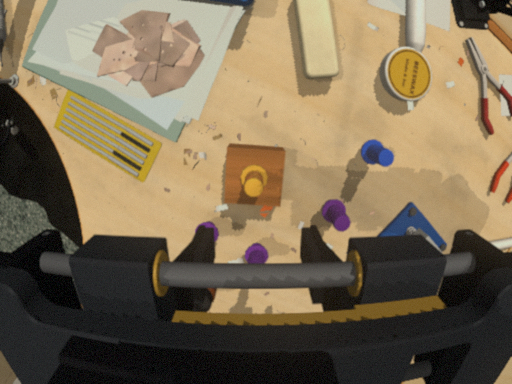

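The wrist view shows the peg: its grip top is at about (253.5,187) and the flange at about (254,180), with the wooden rest around (255,176). A purple peg at (256,254) sits between the fingertips in the picture.

Run:
```python
from h import *
import json
c=json.load(open('w1.json'))
im=cv2.imread('pics/w1.png');h=cv2.cvtColor(im,cv2.COLOR_BGR2HSV)
m=cv2.inRange(h,(15,150,90),(32,255,255));m[:150]=0;m[215:]=0;m[:,:225]=0;m[:,:][:,285:]=0
v,u=np.where(m>0);print('mask',len(u),u.min(),u.max(),v.min(),v.max(),u.mean(),v.mean())
for v0 in range(v.min(),v.max()+1,3):
    k=u[v==v0]
    if len(k):print(v0,k.min(),k.max(),end='; ')
print();print('top',onz('wrist',253.5,187.5,.072,c),'flange',onz('wrist',254,180,.036,c))
print(tri(ray('wrist',253.5,187,c),ray('top',187.9,195.5)))
```

```text
mask 1045 225 284 150 205 254.19808612440193 179.9177033492823
150 234 277; 153 258 283; 156 233 284; 159 235 269; 162 245 283; 165 248 280; 168 231 274; 171 226 282; 174 233 277; 177 235 280; 180 240 279; 183 241 280; 186 225 281; 189 239 280; 192 236 280; 195 230 259; 198 225 279; 201 236 279; 204 254 278; 
top [ 0.52683579 -0.12670638  0.072     ] flange [ 0.52494952 -0.12759081  0.036     ]
(array([ 0.52597602, -0.12862489,  0.06327827]), np.float64(0.0030366327055921924))
```

```bash
python3 -c "
from h import *
need([.5257,-.128,.058])"; python3 -m pendant '[{"tx":0.07,"ty":-0.08,"tz":0.6,"spin":0,"claw":0.4},{"tx":0,"ty":0,"tz":0.6,"spin":0,"claw":0.4},{"tx":0,"ty":0,"tz":0.5,"spin":0,"claw":0.4},{"tx":0,"ty":0,"tz":0.2,"spin":0,"claw":0.4},{"tx":0,"ty":0,"tz":0,"spin":0,"claw":0.4}]'; python3 -c "
from h import *
need([.5257,-.128,.058])"
```

```text
tcp [ 0.5243 -0.1333  0.1888] [-1.7991e+02  9.0000e-02  2.6000e+01] tool shift mm [  3.8  -3.9 130.8] units [ 0.08 -0.08  2.62]
time_s: 2.4
tool_pos: [0.5267, -0.1285, 0.0951]
tool_rot: [180.0, -0.0, 26.0]
force: [0.1, 0.3, 0.4]
grip_width: 0.0526
grasp_force: 0.0
tcp [ 0.5267 -0.1285  0.0951] [ 1.7999e+02 -1.0000e-02  2.5970e+01] tool shift mm [-0.6 -0.9 37.1] units [-0.01 -0.02  0.74]
```

```bash
python3 -m pendant '[{"tx":0,"ty":0,"tz":0.4,"spin":0,"claw":0.4},{"tx":0,"ty":0,"tz":0.34,"spin":0,"claw":0.4},{"tx":0,"ty":0,"tz":0,"spin":0,"claw":0.4},{"tx":0,"ty":0,"tz":0,"spin":0,"claw":1},{"tx":0,"ty":0,"tz":0,"spin":0,"claw":1},{"tx":0,"ty":0,"tz":0,"spin":0,"claw":1},{"tx":0,"ty":0,"tz":0,"spin":0,"claw":1}]' 15; python3 -m pendant '[{"tx":0,"ty":0,"tz":0,"spin":0,"claw":1},{"tx":0,"ty":0,"tz":0,"spin":0,"claw":1}]' 60
```

```text
time_s: 3.28
tool_pos: [0.5266, -0.1282, 0.0578]
tool_rot: [180.0, -0.0, 26.0]
force: [0.5, 3.1, 1.2]
grip_width: 0.0203
grasp_force: 0.7
time_s: 3.52
tool_pos: [0.5265, -0.1282, 0.0578]
tool_rot: [180.0, -0.0, 26.0]
force: [-0.8, -0.2, 2.6]
grip_width: 0.0168
grasp_force: 60.0
```

```bash
python3 -m pendant '[{"tx":0,"ty":0,"tz":-0.2,"spin":0,"claw":1},{"tx":0,"ty":0,"tz":-0.4,"spin":0,"claw":1},{"tx":0,"ty":0,"tz":-0.5,"spin":0,"claw":1},{"tx":0,"ty":0,"tz":-0.5,"spin":0,"claw":1},{"tx":0,"ty":0,"tz":-0.5,"spin":0,"claw":1},{"tx":0,"ty":0,"tz":0,"spin":0,"claw":1}]'; python3 -c "
from h import *
need([.521,-.357,.15])
a=snap('wrist','w2.png');b=snap('side','s2.png')
cv2.imwrite('pics/c2.png',np.hstack([a[150:384,130:400],b[100:334,100:400]])[:,:,::-1])"
```

```text
time_s: 4.28
tool_pos: [0.5279, -0.1286, 0.1648]
tool_rot: [179.8, -0.2, 26.0]
force: [0.2, 0.0, -1.9]
grip_width: 0.0164
grasp_force: 60.0
tcp [ 0.5279 -0.1286  0.1648] [179.81  -0.19  26.  ] tool shift mm [-106.4  202.2   15.1] units [-2.13  4.04  0.3 ]
```

View pics/c2.png

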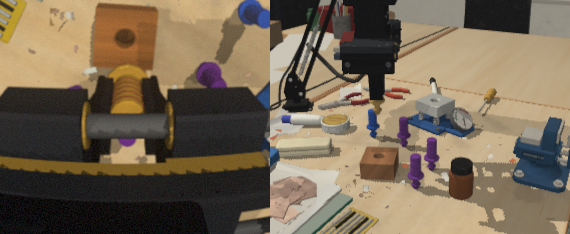

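The peg is held between the fingers, clear of the rest, and hangs upright; the empty rest hole is visible at wrist pixel (255,187).

```bash
python3 -m pendant '[{"tx":-0.33,"ty":0.65,"tz":0,"spin":0,"claw":1},{"tx":-0.36,"ty":0.68,"tz":0,"spin":0,"claw":1},{"tx":-0.36,"ty":0.68,"tz":0,"spin":0,"claw":1},{"tx":-0.36,"ty":0.68,"tz":0,"spin":0,"claw":1},{"tx":-0.36,"ty":0.68,"tz":0,"spin":0,"claw":1},{"tx":-0.36,"ty":0.67,"tz":0,"spin":0,"claw":1},{"tx":0,"ty":0,"tz":0,"spin":0,"claw":1},{"tx":0,"ty":0,"tz":0,"spin":0,"claw":1}]'
python3 - <<'E'
from h import *
import json
c=cams.camera_info('wrist');need([.521,-.357,.15])
json.dump({k:np.array(v).tolist() for k,v in c.items()},open('w3.json','w'))
a=snap('wrist','w3.png');w2=cv2.imread('pics/w2.png')
f=lambda i:cv2.resize(i[150:260,190:320],None,fx=3,fy=3,interpolation=cv2.INTER_CUBIC)
cv2.imwrite('pics/c3.png',np.hstack([f(w2),f(a[:,:,::-1])]))
E
```

```text
time_s: 5.38
tool_pos: [0.5188, -0.3553, 0.1609]
tool_rot: [-179.8, 0.0, 26.0]
force: [0.5, 0.9, -1.4]
grip_width: 0.0167
grasp_force: 60.0
tcp [ 0.5188 -0.3553  0.1609] [-1.7983e+02  4.0000e-02  2.6020e+01] tool shift mm [ 1.2  2.5 10.9] units [0.02 0.05 0.22]
```

View pics/c3.png

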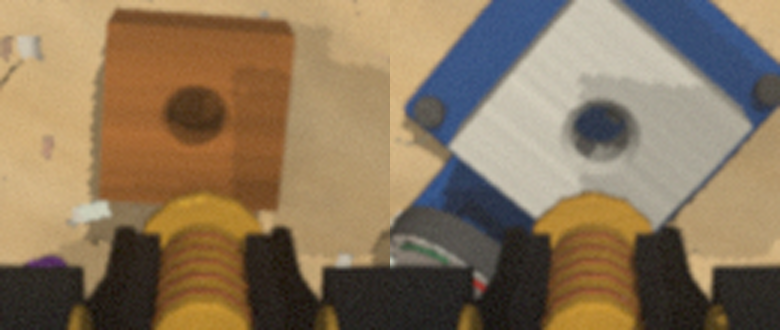

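Left: the rest's empty hole is at wrist pixel (255.3,188). Right: the tester hole's mouth is at about (260.3,192), clear of the peg.

Run:
```python
from h import *
import json
c=json.load(open('w3.json'));o=env.get_obs();R=Ro.from_euler('xyz',o['tool_rot'],degrees=True).as_matrix();t=np.array(o['tool_pos'])
hole=onz('wrist',260.3,192,.056,c);print('hole wrist',hole,'tool',(R.T@(hole-t)*1000).round(1))
# rest hole: same camera in tool frame; tool then at .1648 -> height relative
r=onz('wrist',255.3,188,t[2]-(.1648-.032),c);rt=R.T@(r-t)*1000
# hole seen at pose z .1648, hole mouth xy relative to tool
R2=Ro.from_euler('xyz',[179.81,-.19,26],degrees=True).as_matrix()
rw=R2@(rt/1000)+np.array([.5279,-.1286,.1648]);print('rest hole',rw,'tool at grasp offset mm',(Ro.from_euler('xyz',[180,0,26],degrees=True).as_matrix().T@(rw-np.array([.5265,-.1282,.0578]))*1000).round(1))
print('hole top',onz('top',277.2,195.8,.056))
```

```text
hole wrist [ 0.5242162  -0.35509326  0.056     ] tool [  4.3   2.8 105.3]
rest hole [ 0.5279551  -0.12706625  0.03199177] tool at grasp offset mm [ 1.8 -0.4 25.8]
hole top [ 0.52130641 -0.35548781  0.056     ]
```

```bash
python3 -c "
from h import *
need([.5222,-.356,.112])"; python3 -m pendant '[{"tx":0.05,"ty":0.04,"tz":0.5,"spin":0,"claw":1},{"tx":0,"ty":0,"tz":0.48,"spin":0,"claw":1},{"tx":0,"ty":0,"tz":0,"spin":0,"claw":1},{"tx":0,"ty":0,"tz":0,"spin":0,"claw":1}]'; python3 -c "
from h import *
need([.5222,-.356,.098])"
```

```text
tcp [ 0.5193 -0.3547  0.1613] [-1.7986e+02  2.0000e-02  2.6090e+01] tool shift mm [ 2.1  2.6 49.3] units [0.04 0.05 0.99]
time_s: 5.92
tool_pos: [0.5232, -0.3565, 0.1144]
tool_rot: [180.0, -0.0, 26.1]
force: [0.6, 0.1, 0.3]
grip_width: 0.0167
grasp_force: 60.0
tcp [ 0.5232 -0.3565  0.1144] [ 1.7995e+02 -4.0000e-02  2.6070e+01] tool shift mm [-0.7 -0.9 16.4] units [-0.01 -0.02  0.33]
```

Descending in small steps into the mouth.

```bash
python3 -m pendant '[{"tx":0,"ty":-0.02,"tz":0.15,"spin":0,"claw":1},{"tx":0,"ty":0,"tz":0.1,"spin":0,"claw":1},{"tx":0,"ty":0,"tz":0,"spin":0,"claw":1}]'; python3 -m pendant '[{"tx":0,"ty":0,"tz":0.06,"spin":0,"claw":1},{"tx":0,"ty":0,"tz":0,"spin":0,"claw":1}]'
```

```text
time_s: 6.3
tool_pos: [0.5216, -0.3561, 0.1006]
tool_rot: [-180.0, 0.0, 26.0]
force: [-0.1, 0.5, -0.8]
grip_width: 0.0167
grasp_force: 60.0
time_s: 6.55
tool_pos: [0.5215, -0.3563, 0.0979]
tool_rot: [-180.0, 0.0, 26.0]
force: [-1.8, 0.3, 0.1]
grip_width: 0.0169
grasp_force: 60.0
```

```bash
python3 -m pendant '[{"tx":0,"ty":0,"tz":0.04,"spin":0,"claw":1},{"tx":0,"ty":0,"tz":0,"spin":0,"claw":1}]';python3 -c "
from h import *
need([.5222,-.356,.098])"
```

```text
time_s: 6.8
tool_pos: [0.5216, -0.3565, 0.096]
tool_rot: [-180.0, 0.0, 26.0]
force: [-1.8, 1.0, 0.9]
grip_width: 0.0165
grasp_force: 60.0
tcp [ 0.5216 -0.3565  0.096 ] [-1.7999e+02  4.0000e-02  2.5990e+01] tool shift mm [ 0.8 -0.1 -2. ] units [ 0.02 -0.   -0.04]
```

```bash
r() { :; }; python3 -m pendant '[{"tx":-0.01,"ty":0,"tz":0.03,"spin":0,"claw":1},{"tx":0,"ty":0,"tz":0,"spin":0,"claw":1}]' | grep -E 'pos|^force'; python3 -m pendant '[{"tx":0,"ty":0,"tz":0.03,"spin":0,"claw":1},{"tx":0,"ty":0,"tz":0,"spin":0,"claw":1}]'| grep -E 'pos|^force'
```

```text
tool_pos: [0.5216, -0.3566, 0.095]
force: [-2.7, 0.4, 4.1]
tool_pos: [0.5218, -0.3567, 0.0939]
force: [-3.1, 0.1, 6.2]
```

```bash
python3 -m pendant '[{"tx":0,"ty":0,"tz":0.02,"spin":0,"claw":1},{"tx":0,"ty":0,"tz":0,"spin":0,"claw":1}]'| grep -E 'pos|^force'; python3 -m pendant '[{"tx":0,"ty":0,"tz":0.02,"spin":0,"claw":1},{"tx":0,"ty":0,"tz":0,"spin":0,"claw":1}]'| grep -E 'pos|^force'
```

```text
tool_pos: [0.5218, -0.3568, 0.0933]
force: [-3.7, 0.7, 8.0]
tool_pos: [0.5218, -0.3568, 0.0926]
force: [-3.7, 0.7, 9.7]
```

```bash
python3 -m pendant '[{"tx":-0.02,"ty":-0.01,"tz":0.02,"spin":0,"claw":1},{"tx":0,"ty":0,"tz":0,"spin":0,"claw":1}]'| grep -E 'pos|^force'; python3 -m pendant '[{"tx":0,"ty":0,"tz":0.02,"spin":0,"claw":1},{"tx":0,"ty":0,"tz":0,"spin":0,"claw":1}]'| grep -E 'pos|^force'
```

```text
tool_pos: [0.5209, -0.3567, 0.0903]
force: [-1.3, -0.8, 0.3]
tool_pos: [0.5207, -0.3566, 0.089]
force: [-0.8, -1.1, 1.8]
```

```bash
python3 -m pendant '[{"tx":0,"ty":0,"tz":0.02,"spin":0,"claw":1},{"tx":0,"ty":0,"tz":0,"spin":0,"claw":1}]'| grep -E 'pos|^force'; python3 -m pendant '[{"tx":0,"ty":0,"tz":0.02,"spin":0,"claw":1},{"tx":0,"ty":0,"tz":0,"spin":0,"claw":1}]'| grep -E 'pos|^force'
```

```text
tool_pos: [0.5205, -0.3564, 0.0879]
force: [-0.3, -1.0, 1.2]
tool_pos: [0.5201, -0.356, 0.0863]
force: [0.0, 0.1, -0.2]
```

```bash
python3 -m pendant '[{"tx":0,"ty":0,"tz":0.03,"spin":0,"claw":1},{"tx":0,"ty":0,"tz":0,"spin":0,"claw":1}]'| grep -E 'pos|^force'; python3 -m pendant '[{"tx":0,"ty":0,"tz":0.03,"spin":0,"claw":1},{"tx":0,"ty":0,"tz":0,"spin":0,"claw":1}]'| grep -E 'pos|^force'
```

```text
tool_pos: [0.5201, -0.3561, 0.0849]
force: [0.5, -0.1, -1.4]
tool_pos: [0.5202, -0.3563, 0.0837]
force: [-0.5, 1.0, -0.8]
```

```bash
python3 -m pendant '[{"tx":0,"ty":0,"tz":0.02,"spin":0,"claw":1},{"tx":0,"ty":0,"tz":0,"spin":0,"claw":1}]'| grep -E 'pos|^force'
```

```text
tool_pos: [0.5203, -0.3565, 0.083]
force: [-0.3, -0.7, -0.9]
```

```bash
python3 -m pendant '[{"tx":0,"ty":0,"tz":0.02,"spin":0,"claw":1},{"tx":0,"ty":0,"tz":0,"spin":0,"claw":1}]'| grep -E 'pos|^force'; python3 -m pendant '[{"tx":0,"ty":0,"tz":0.02,"spin":0,"claw":1},{"tx":0,"ty":0,"tz":0,"spin":0,"claw":1}]'| grep -E 'pos|^force'
```

```text
tool_pos: [0.5203, -0.3564, 0.082]
force: [0.6, 0.4, -1.7]
tool_pos: [0.5205, -0.3565, 0.0817]
force: [-2.2, 1.8, 4.0]
```

```bash
python3 -m pendant '[{"tx":0,"ty":0,"tz":0.02,"spin":0,"claw":1},{"tx":0,"ty":0,"tz":0,"spin":0,"claw":1}]'| grep -E 'pos|^force'
```

```text
tool_pos: [0.5205, -0.3565, 0.0817]
force: [-4.1, 2.0, 9.6]
```

```bash
python3 -m pendant '[{"tx":0,"ty":0,"tz":0.02,"spin":0,"claw":1},{"tx":0,"ty":0,"tz":0,"spin":0,"claw":1}]'| grep -E 'pos|^force';  python3 -m pendant '[{"tx":0,"ty":0,"tz":0.01,"spin":0,"claw":1},{"tx":0,"ty":0,"tz":0,"spin":0,"claw":1}]'| grep -E 'pos|^force'
python3 - <<'E'
from h import *
s=snap('side','s4.png');w=snap('wrist','w4.png')
cv2.imwrite('pics/c4.png',np.hstack([cv2.resize(s[160:260,230:330],(400,400),interpolation=2),cv2.resize(w[150:250,170:270],(400,400),interpolation=2)])[:,:,::-1])
E
```

```text
tool_pos: [0.5206, -0.3566, 0.0816]
force: [-5.4, 3.0, 13.8]
tool_pos: [0.5206, -0.3565, 0.0816]
force: [-5.2, 3.1, 16.3]
```

View pics/c4.png

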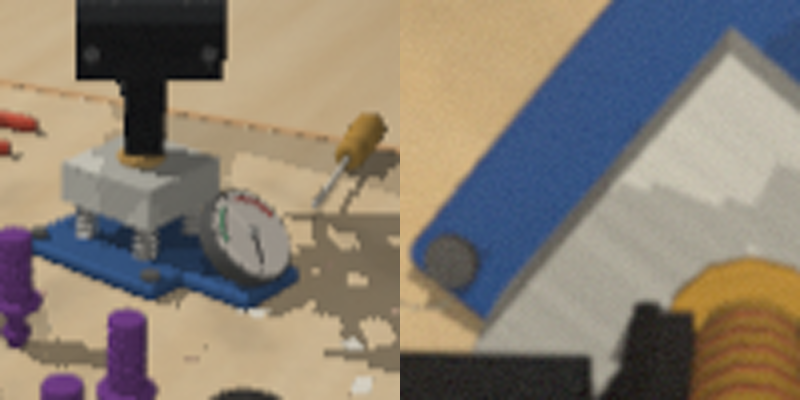

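The peg's flange lies flush on the block in both views. The needle, hub near side pixel (293,221), hangs at its rest mark, with green to the left and red upper right. Now I'll unload, re-grip, then tug.

```bash
python3 -m pendant '[{"tx":-0.01,"ty":0,"tz":-0.06,"spin":0,"claw":1},{"tx":0,"ty":0,"tz":0,"spin":0,"claw":1}]'| grep -E 'pos|^force'; python3 -m pendant '[{"tx":0,"ty":0,"tz":0,"spin":0,"claw":0.6},{"tx":0,"ty":0,"tz":0,"spin":0,"claw":0.6},{"tx":0,"ty":0,"tz":0,"spin":0,"claw":0.6},{"tx":0,"ty":0,"tz":0,"spin":0,"claw":0.6}]'; python3 -m pendant '[{"tx":0,"ty":0,"tz":0,"spin":0,"claw":1},{"tx":0,"ty":0,"tz":0,"spin":0,"claw":1},{"tx":0,"ty":0,"tz":0,"spin":0,"claw":1},{"tx":0,"ty":0,"tz":0,"spin":0,"claw":1}]'
```

```text
tool_pos: [0.5202, -0.357, 0.0818]
force: [-1.6, 0.5, 1.7]
time_s: 11.65
tool_pos: [0.5199, -0.3566, 0.0813]
tool_rot: [-180.0, 0.0, 26.0]
force: [-0.4, 0.1, -0.8]
grip_width: 0.0347
grasp_force: 0.0
time_s: 12.15
tool_pos: [0.52, -0.3567, 0.0816]
tool_rot: [180.0, 0.0, 26.0]
force: [0.1, -0.5, -1.0]
grip_width: 0.0166
grasp_force: 60.0
```

```bash
for i in 1; do python3 -m pendant '[{"tx":0,"ty":0,"tz":-0.02,"spin":0,"claw":1},{"tx":0,"ty":0,"tz":0,"spin":0,"claw":1}]'| grep -E 'pos|^force'; done; python3 -m pendant '[{"tx":0,"ty":0,"tz":-0.02,"spin":0,"claw":1},{"tx":0,"ty":0,"tz":0,"spin":0,"claw":1}]'| grep -E 'pos|^force'
```

```text
tool_pos: [0.5199, -0.3566, 0.0825]
force: [-0.6, -0.1, -0.8]
tool_pos: [0.5199, -0.3567, 0.0836]
force: [-0.4, -0.2, -1.6]
```

```bash
python3 -m pendant '[{"tx":0,"ty":0,"tz":-0.02,"spin":0,"claw":1},{"tx":0,"ty":0,"tz":0,"spin":0,"claw":1}]'| grep -E 'pos|^force'; python3 -m pendant '[{"tx":0,"ty":0,"tz":-0.02,"spin":0,"claw":1},{"tx":0,"ty":0,"tz":0,"spin":0,"claw":1}]'| grep -E 'pos|^force'
```

```text
tool_pos: [0.5199, -0.3567, 0.0847]
force: [0.1, 0.2, -1.6]
tool_pos: [0.5199, -0.3567, 0.0856]
force: [0.2, 0.7, -1.2]
```

```bash
python3 -m pendant '[{"tx":0,"ty":0,"tz":-0.02,"spin":0,"claw":1},{"tx":0,"ty":0,"tz":0,"spin":0,"claw":1}]'| grep -E 'pos|^force'; python3 -m pendant '[{"tx":0,"ty":0,"tz":-0.02,"spin":0,"claw":1},{"tx":0,"ty":0,"tz":0,"spin":0,"claw":1}]'| grep -E 'pos|^force'
```

```text
tool_pos: [0.5199, -0.3566, 0.0864]
force: [0.1, -0.2, -2.7]
tool_pos: [0.5197, -0.3566, 0.0867]
force: [0.7, -1.9, -8.0]
```

```bash
python3 -m pendant '[{"tx":0,"ty":0,"tz":-0.02,"spin":0,"claw":1},{"tx":0,"ty":0,"tz":0,"spin":0,"claw":1}]'| grep -E 'pos|^force'
```

```text
tool_pos: [0.5196, -0.3566, 0.0877]
force: [2.5, -1.4, -11.3]
```

```bash
python3 -m pendant '[{"tx":0,"ty":0,"tz":-0.02,"spin":0,"claw":1},{"tx":0,"ty":0,"tz":0,"spin":0,"claw":1}]'| grep -E 'pos|^force'
python3 - <<'E'
from h import *
s=snap('side','s5.png');s4=cv2.imread('pics/s4.png')[:,:,::-1]
cv2.imwrite('pics/c5.png',np.hstack([cv2.resize(x[200:240,273:313],(400,400),interpolation=2) for x in (s4,s)])[:,:,::-1])
E
```

```text
tool_pos: [0.5195, -0.3566, 0.0888]
force: [3.5, -1.3, -14.7]
```

View pics/c5.png

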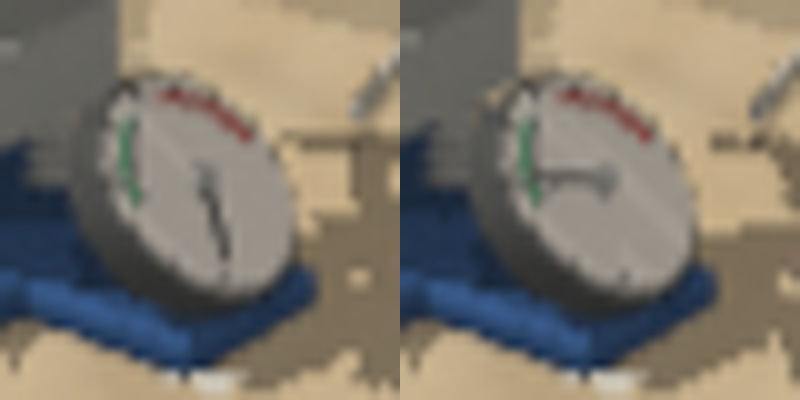

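The needle has moved from its rest (left) into the lower part of the green band (right, tip near crop (540,175)). I'll go half a millimetre up to centre it, then hold.

```bash
python3 -m pendant '[{"tx":0,"ty":0,"tz":-0.01,"spin":0,"claw":1},{"tx":0,"ty":0,"tz":0,"spin":0,"claw":1},{"tx":0,"ty":0,"tz":0,"spin":0,"claw":1}]'| grep -E 'time|pos|^force'
python3 - <<'E'
from h import *
s=snap('side','s6.png')
cv2.imwrite('pics/c6.png',cv2.resize(s[200:240,273:313],(300,300),interpolation=2)[:,:,::-1])
E
python3 -m pendant '[{"tx":0,"ty":0,"tz":0,"spin":0,"claw":1},{"tx":0,"ty":0,"tz":0,"spin":0,"claw":1},{"tx":0,"ty":0,"tz":0,"spin":0,"claw":1},{"tx":0,"ty":0,"tz":0,"spin":0,"claw":1},{"tx":0,"ty":0,"tz":0,"spin":0,"claw":1},{"tx":0,"ty":0,"tz":0,"spin":0,"claw":1},{"tx":0,"ty":0,"tz":0,"spin":0,"claw":1},{"tx":0,"ty":0,"tz":0,"spin":0,"claw":1},{"tx":0,"ty":0,"tz":0,"spin":0,"claw":1},{"tx":0,"ty":0,"tz":0,"spin":0,"claw":1}]'| grep -E 'time|pos|^force'
```

```text
time_s: 14.58
tool_pos: [0.5196, -0.3565, 0.0896]
force: [3.3, -2.7, -17.6]
time_s: 15.88
tool_pos: [0.5198, -0.3566, 0.09]
force: [2.0, -1.7, -16.8]
```

View pics/c6.png

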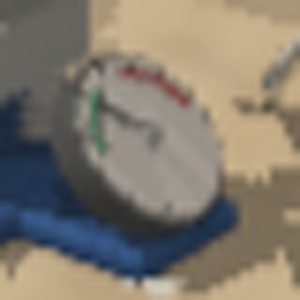

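The needle is in the green, towards its upper part (tip near crop (103,103)). The arm crept up by 0.4 mm since, so I'll compare needle directions numerically.

```bash
cat > nd.py <<'E'
from h import *
import sys
snap('side',sys.argv[1])
n=(np.array([.443,-.336,.04]))
ims={f:cv2.imread('pics/'+f).astype(int) for f in ['s4.png','s5.png','s6.png']+sys.argv[1:]}
med=np.max([i.sum(2) for i in ims.values()],0)
for f,i in ims.items():
    d=(med-i.sum(2))[200:240,273:313]; v,u=np.where(d>110); u=u+.0;v=v+.0
    k=(np.hypot(u-20.4,v-17.9)<9); w=d[v[k].astype(int),u[k].astype(int)]
    x=(w*(u[k]-20.4)).sum()/w.sum();y=(w*(v[k]-17.9)).sum()/w.sum()
    print(f,k.sum(),round(x,2),round(y,2),'img angle cw',round(np.degrees(np.arctan2(y,x))%360,1))
hs=cv2.cvtColor(cv2.imread('pics/s4.png'),cv2.COLOR_BGR2HSV)[200:240,273:313]
for nm,lo,hi in(('green',(45,60,40),(90,255,255)),('red',(170,90,60),(180,255,255))):
    v,u=np.where(cv2.inRange(hs,lo,hi)>0);a=np.degrees(np.arctan2(v-17.9,u-20.4))%360;print(nm,len(a),np.round([a.min(),a.max()],0) if len(a) else '')
E
python3 nd.py s7.png; python3 -c "
from h import *
need([0.52,-.3565,.09])"
```

```text
s4.png 7 1.04 4.65 img angle cw 77.4
s5.png 6 -4.6 -0.74 img angle cw 189.2
s6.png 9 -5.16 -3.1 img angle cw 211.1
s7.png 7 -4.72 -3.92 img angle cw 219.7
green 5 [172. 210.]
red 0 
tcp [ 0.5198 -0.3565  0.0899] [-1.7998e+02  2.0000e-02  2.6000e+01] tool shift mm [ 0.2  0.1 -0.1] units [ 0.  0. -0.]
```

The needle had crept to the top edge of green (220° in the image, against about 215° for the band's end and 239° for red). I'll ease down slightly and hold a full second again.

```bash
python3 -m pendant '[{"tx":0,"ty":0,"tz":0.015,"spin":0,"claw":1},{"tx":0,"ty":0,"tz":0,"spin":0,"claw":1},{"tx":0,"ty":0,"tz":0,"spin":0,"claw":1}]'| grep -E 'time|pos|^force'; python3 nd.py s8.png|grep s8
```

```text
time_s: 16.3
tool_pos: [0.5199, -0.3566, 0.0894]
force: [0.5, -0.9, -16.0]
s8.png 8 -4.24 -2.09 img angle cw 206.3
```

```bash
python3 -m pendant '[{"tx":0,"ty":0,"tz":0.01,"spin":0,"claw":1},{"tx":0,"ty":0,"tz":0,"spin":0,"claw":1},{"tx":0,"ty":0,"tz":0,"spin":0,"claw":1}]'| grep -E 'time|pos|^force'; python3 nd.py s9.png|grep s9; python3 -m pendant '[{"tx":0,"ty":0,"tz":0,"spin":0,"claw":1},{"tx":0,"ty":0,"tz":0,"spin":0,"claw":1},{"tx":0,"ty":0,"tz":0,"spin":0,"claw":1},{"tx":0,"ty":0,"tz":0,"spin":0,"claw":1},{"tx":0,"ty":0,"tz":0,"spin":0,"claw":1},{"tx":0,"ty":0,"tz":0,"spin":0,"claw":1},{"tx":0,"ty":0,"tz":0,"spin":0,"claw":1},{"tx":0,"ty":0,"tz":0,"spin":0,"claw":1},{"tx":0,"ty":0,"tz":0,"spin":0,"claw":1},{"tx":0,"ty":0,"tz":0,"spin":0,"claw":1}]'| grep -E 'time|pos|^force'; python3 nd.py s10.png|grep s10
```

```text
time_s: 16.73
tool_pos: [0.5199, -0.3566, 0.0889]
force: [-0.3, -0.1, -15.8]
s9.png 5 -4.36 -0.9 img angle cw 191.7
time_s: 18.02
tool_pos: [0.52, -0.3566, 0.0888]
force: [-0.2, 0.5, -13.8]
s10.png 6 -4.65 -0.74 img angle cw 189.0
```

The needle stayed steady at 189–192° mid-green for 1.3 s. Easing off now.

```bash
python3 -m pendant '[{"tx":0,"ty":0,"tz":0.02,"spin":0,"claw":1},{"tx":0,"ty":0,"tz":0.02,"spin":0,"claw":1},{"tx":0,"ty":0,"tz":0.02,"spin":0,"claw":1},{"tx":0,"ty":0,"tz":0.02,"spin":0,"claw":1},{"tx":0,"ty":0,"tz":0.02,"spin":0,"claw":1},{"tx":0,"ty":0,"tz":0.02,"spin":0,"claw":1},{"tx":0,"ty":0,"tz":0.02,"spin":0,"claw":1},{"tx":0,"ty":0,"tz":0,"spin":0,"claw":1},{"tx":0,"ty":0,"tz":0,"spin":0,"claw":1}]'| grep -E 'time|pos|^force'; python3 -m pendant '[{"tx":0,"ty":0,"tz":0.02,"spin":0,"claw":1},{"tx":0,"ty":0,"tz":0,"spin":0,"claw":1},{"tx":0,"ty":0,"tz":0,"spin":0,"claw":1}]'| grep -E 'time|pos|^force'
```

```text
time_s: 19.2
tool_pos: [0.5205, -0.3572, 0.082]
force: [0.0, -0.1, -0.7]
time_s: 19.58
tool_pos: [0.5205, -0.357, 0.0815]
force: [-0.9, 0.0, 3.5]
```

```bash
python3 -m pendant '[{"tx":0,"ty":0,"tz":0.01,"spin":0,"claw":1},{"tx":0,"ty":0,"tz":-0.02,"spin":0,"claw":1},{"tx":0,"ty":0,"tz":0,"spin":0,"claw":0.45},{"tx":0,"ty":0,"tz":0,"spin":0,"claw":0.45},{"tx":0,"ty":0,"tz":0,"spin":0,"claw":0.45},{"tx":0,"ty":0,"tz":0,"spin":0,"claw":0.45},{"tx":0,"ty":0,"tz":0,"spin":0,"claw":0.45}]'; python3 -m pendant '[{"tx":0,"ty":0,"tz":-0.2,"spin":0,"claw":0.45},{"tx":0,"ty":0,"tz":-0.4,"spin":0,"claw":0.45},{"tx":0,"ty":0,"tz":-0.6,"spin":0,"claw":0.45},{"tx":0,"ty":0,"tz":-0.6,"spin":0,"claw":0.45},{"tx":0,"ty":0,"tz":-0.6,"spin":0,"claw":0.45},{"tx":0,"ty":0,"tz":0,"spin":0,"claw":0.45},{"tx":0,"ty":0,"tz":0,"spin":0,"claw":0.45}]'; python3 nd.py s11.png|grep s11;  python3 - <<'E'
from h import *
w=snap('wrist','w11.png');s=cv2.imread('pics/s11.png')
cv2.imwrite('pics/c11.png',np.hstack([cv2.resize(s[170:290,180:340],(533,400),interpolation=2),cv2.resize(w[140:260,220:300],(267,400),interpolation=2)[:,:,::-1]]))
E
```

```text
time_s: 20.45
tool_pos: [0.5199, -0.3566, 0.0812]
tool_rot: [-180.0, 0.0, 26.0]
force: [0.1, 0.5, 0.3]
grip_width: 0.0467
grasp_force: 0.0
time_s: 21.32
tool_pos: [0.5199, -0.3566, 0.2017]
tool_rot: [180.0, -0.0, 26.0]
force: [-0.5, 0.4, -0.6]
grip_width: 0.0475
grasp_force: 0.0
s11.png 8 0.76 4.54 img angle cw 80.5
```

View pics/c11.png

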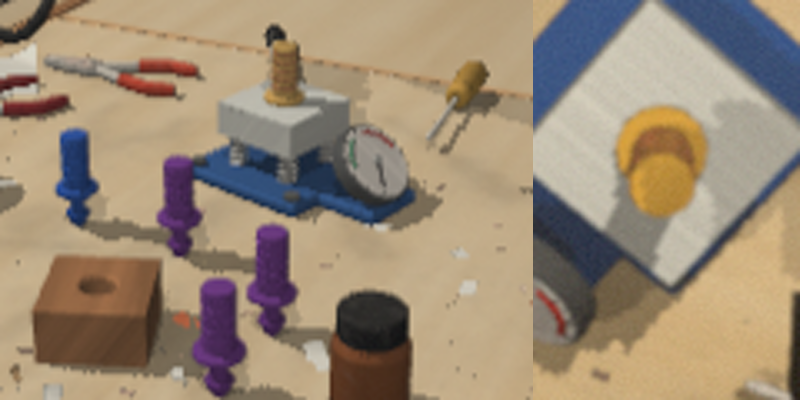

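The peg stands upright with its flange flush on the block. The needle is back at rest (80° against 77° at the start), the neighbours have not moved and the gripper is clear.

```bash
python3 -c "
from cell import env
print(env.sign_off())"
```

```text
the job is handed in; nothing more can be done
None
```

The peg is snapped in with its flange flush (press read about 16 N vertically). I tugged it into the green and held it mid-band for 1.3 s, then eased off and let go; the needle had first crept to about the band's top edge, short of the red, and I corrected it before that hold. Job handed in.

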